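Put the washed mixer attachments and the pine board away

ROBOT

A 6-joint arm with a two-finger parallel gripper is mounted at the origin on the work surface. World frame = base frame: x ahead of the robot, y to its left, z up, the work surface at z = 0. Lengths are in m, angles in rad, forces in N, time in s.
With the tool pointing down it reaches from about 0.375 to 0.9 m from the base axis. Payload 3.1 kg.
Tool frame: the origin (TCP) lies at the centre of the arm's flange, where the gripper is bolted on; the fingertips stand 173 mm ahead of it and the grasp point (between the pads) lies 155 mm ahead of it; z points along the fingers, y is the line along which they close (so a half turn about z gives the same grasp; the last joint's range is limited). The gripper opens to 85 mm and grips with 20 to 120 N. Pads are 22 mm wide; open, the fingers measure 114 mm over their backs; the gripper's body (76 mm by 85 mm) begins 54 mm behind the grasp point. The pads swing forward as they close: fully open they stand 13 mm farther back than shut.
Start: joints at [-1.522, 0.527, 1.433, -0, 1.181, -0.178], TCP at [0.141, -0.609, 0.405] pointing down, gripper open.
Joint ranges: [-3.08, 3.08], [-0.75, 2.2], [0.22, 2.44], [-1.43, 4.57], [0, 2.65], [-2.85, 2.85]. Speed limits (rad/s): [2.79, 2.79, 3.14, 3.14, 3.14, 3.14].

INTERFACE

Orientations are given as a unit quaternion [x, y, z, w].
In Python, from station import * gives the robot as it stands.
- The arm moves only by the shell command python3 -m jog 'ROWS' [OPENING] [FORCE]. ROWS is a JSON object of lists of equal length, an entry for each row: "linear": the shift along the world's x, y, z in mm, a list of three; "turn": the turn about the world's z in units of 5 degrees (1.0 is 5 degrees). A call has 1 to 12 rows; each row shifts and turns the commanded pose from where the row before left it; what a row does not reach is not made up. A row lasts 1/8 s, in which the tool goes at most 62.5 mm and 10.7 degrees, less where a joint would pass 70% of its speed; a pose out of reach is approached as far as the arm can. A call is refused whole if a number of a shift passes 62.5 or a number of a turn 1, either way. A call with a gripper value outside its range is refused whole. OPENING is the opening, from 0 (shut) to 1 (fully open), set as the call begins (- or left out, the last holds). The fingers move at their own pace and stop on an object; FORCE is the grip in N (left out, the last holds). Time passes only in rows, so rows that do not move let the fingers close. It gives the time, the measured TCP pose, the force, the opening and the grip force at its end, in the units of the state.
- sense(): the state, without advancing time (a new reading comes with each control period).
- snapshot(name): name is "side" or "top"; returns the picture (480x640x3 uint8, red, green, blue); there is no depth.
- get_calibration(name): a dict with "fx", "fy", "cx", "cy" (pixels), "world_to_cam" (4x4, takes a point from world to camera coordinates). Camera axes: x right, y down, z forward; pixel columns grow to the right and rows downward; lengths in m; the calibration is good to about 2 mm. A picture is of the moment at which its call begins. get_calibration takes no time and is no camera call.
- sign_off(): hands the job in; it is judged then, once.
The state is a dict: "t": time; "q": joint angles; "qd": joint speeds; "tau": joint torques, N m; "tcp_pos": TCP position; "tool_rot": TCP orientation; "force": force on the tool from outside, world axes, zero at the start; "ft_torque": the same for the moment, N m; "finger_gap": opening from 0.0 (shut) to 1.0 (fully open); "gripper_force": force on a finger pad.
Only numpy, scipy, OpenCV 4.12 (cv2) and the standard library are available. Lean on these libraries where they do the work, as an engineer would, in place of code of your own. Each camera call takes 0.05 s, during which the arm holds its last target. There are 200 camera calls.

TASK

The baking things on the drying mat and rack are dry. Lay the two beaters and the loose dough hook in the empty lanes of the tray, one to a lane, flat on its floor and pointing the same way as the dough hook already there (working end towards the blue strip); then hang the small pine board by its hole on the brass peg of the cabinet. Do not drop or toss any of them, keep the first hook in its lane, and leave the mixer, bowls, bottle, whisk and mug where they are.

Things in the scene. Friction and masses are not known exactly. Their poses are not given: they have to be found in the camera images.
- beater_a: Mixer beater, steel, lying on its side, 150 mm long along body x: working end at +x, shaft end at -x. Origin on the surface it lies on, under the middle. Bare 9 mm shaft x = -45 to 0 (grip here; its axis 13 mm above the surface), black collar 22 mm at x = -48, stub to x = -75. Head: four wire loops x = 3 to 73, 34 mm wide and high as it lies
- beater_b: Mixer beater, steel, lying on its side, 150 mm long along body x: working end at +x, shaft end at -x. Origin on the surface it lies on, under the middle. Bare 9 mm shaft x = -45 to 0 (grip here; its axis 13 mm above the surface), black collar 22 mm at x = -48, stub to x = -75. Head: four wire loops x = 3 to 73, 34 mm wide and high as it lies
- hook_a: Dough hook, steel, lying on its side, 150 mm long along body x: working end at +x, shaft end at -x. Origin on the surface it lies on, under the middle. Bare 9 mm shaft x = -45 to 0 (grip here; its axis 13 mm above the surface), black collar 22 mm at x = -48, stub to x = -75. Spiral of 35 mm diameter, x = 0 to 72. The loose one, on the blue mat (4 mm thick)
- hook_b: Dough hook, steel, lying on its side, 150 mm long along body x: working end at +x, shaft end at -x. Origin on the surface it lies on, under the middle. Bare 9 mm shaft x = -45 to 0 (grip here; its axis 13 mm above the surface), black collar 22 mm at x = -48, stub to x = -75. Spiral of 35 mm diameter, x = 0 to 72. The one that already lies in the tray, in lane 3
- tray: White tray, fixed, 180 (x) x 204 mm (y), origin under its centre. Floor top z = 4 mm. Four lanes along x, 46 mm wide, 172 long, middles at y = -75, -25, +25 (empty) and +75 (holds hook_b). Walls and ribs 18 mm high, 4 thick; ribs and side walls are cut away for fingers from x = -64 to +28 mm. The +x end wall bears the blue strip
- board: Small pine board standing on edge, 14 mm thick (body x), 110 mm wide (y), 180 mm high (z), about 160 g; origin under its centre. Hanging hole 22 mm diameter right through along x, centred 132 mm above the lower edge (48 mm under the upper edge), y = 0
- board_eye (a point): Centre of the board's hanging hole; axes as the board's
- rack: Drying rack, fixed: wooden base 100 (x) x 130 (y) x 6 mm with four rows of steel pins reaching z = 45 mm, at x = -39, -13, 13, 39 mm and y = -35, 35 mm, 6 mm thick; the board stands between the middle rows
- peg: Brass peg, level, 9 mm diameter, 85 mm long with a 13 mm round knob at the end, fixed on a pine cabinet's front; origin where its axis leaves the front, 170 mm over the counter. Points along -x of its body. Cabinet front is the plane x = 0, y = -245 to +75, top 50 mm above the origin; its door (y = -245 to -80) stands ajar
- peg_tip (a point): Centre of the round knob at the tip of the peg
- mixer: Black hand mixer, 185 x 80 x 160 mm, stands on the counter; origin under its centre
- bowl_big: Green plastic bowl, 210 mm across, 85 mm high; origin under its centre
- bowl_small: Yellow plastic bowl, 160 mm across, nested in the green one
- bottle: Green glass bottle with flip-top latch, 72 mm diameter, 246 mm high; origin under its centre
- whisk: Steel whisk lying on the counter, about 270 mm long (x from -170 to +102), 52 mm balloon at +x
- mug: Terracotta mug, 80 mm diameter, 90 mm high, handle at +y; origin under its centre
- beater_a_head (a point): Tip of beater_a's working end, on its axis
- beater_a_tail (a point): End of beater_a's shaft, on its axis
- beater_b_head (a point): Tip of beater_b's working end, on its axis
- beater_b_tail (a point): End of beater_b's shaft, on its axis
- hook_a_head (a point): Tip of hook_a's working end, on its axis
- hook_a_tail (a point): End of hook_a's shaft, on its axis
- hook_b_head (a point): Tip of hook_b's working end, on its axis
- hook_b_tail (a point): End of hook_b's shaft, on its axis

How it is judged:
On the way, in this order (a step that is already met when the one before it is completed fails the run):
1. both beaters and the loose dough hook lie released in the empty lanes, working ends to the blue strip (((y of beater_a_head in the frame of tray between -0.089 and -0.061 m and y of beater_a_tail in the frame of tray between -0.089 and -0.061 m) or (y of beater_a_head in the frame of tray between -0.039 and -0.011 m and y of beater_a_tail in the frame of tray between -0.039 and -0.011 m) or (y of beater_a_head in the frame of tray between 0.011 and 0.039 m and y of beater_a_tail in the frame of tray between 0.011 and 0.039 m)) and x of beater_a_head in the frame of tray between 0.055 and 0.092 m and x of each of beater_a_tail, beater_b_tail, hook_a_tail, hook_b_tail in the frame of tray below -0.055 m and z of each of beater_a_head, beater_b_head, hook_a_head, hook_b_head in the frame of tray below 0.03 m and z of each of beater_a_tail, beater_b_tail, hook_a_tail, hook_b_tail in the frame of tray below 0.022 m and ((y of beater_b_head in the frame of tray between -0.089 and -0.061 m and y of beater_b_tail in the frame of tray between -0.089 and -0.061 m) or (y of beater_b_head in the frame of tray between -0.039 and -0.011 m and y of beater_b_tail in the frame of tray between -0.039 and -0.011 m) or (y of beater_b_head in the frame of tray between 0.011 and 0.039 m and y of beater_b_tail in the frame of tray between 0.011 and 0.039 m)) and x of beater_b_head in the frame of tray between 0.055 and 0.092 m and ((y of hook_a_head in the frame of tray between -0.089 and -0.061 m and y of hook_a_tail in the frame of tray between -0.089 and -0.061 m) or (y of hook_a_head in the frame of tray between -0.039 and -0.011 m and y of hook_a_tail in the frame of tray between -0.039 and -0.011 m) or (y of hook_a_head in the frame of tray between 0.011 and 0.039 m and y of hook_a_tail in the frame of tray between 0.011 and 0.039 m)) and x of hook_a_head in the frame of tray between 0.055 and 0.092 m and y of hook_b_head in the frame of tray between 0.061 and 0.089 m and y of hook_b_tail in the frame of tray between 0.061 and 0.089 m and x of hook_b_head in the frame of tray between 0.055 and 0.092 m and contact force between the fingers and beater_a below 0.05 N and contact force between the fingers and beater_b below 0.05 N and contact force between the fingers and hook_a below 0.05 N and linear speed of each of beater_a, beater_b, hook_a below 0.03 m/s), for 0.2 s.
2. the board hangs from the peg by its hole (contact force between board and peg above 0.4 N and angle between board's own z axis and vertical below 0.3 rad and x of board_eye in the frame of peg between -0.078 and 0 m and y of board_eye in the frame of peg between -0.011 and 0.011 m and z of board_eye in the frame of peg between -0.016 and 0.008 m and height (world z) of board above 0.008 m and contact force between the fingers and board below 0.05 N and linear speed of board below 0.03 m/s), for 0.2 s.
At the end, for the whole second after the job is handed in: Beaters and both dough hooks rest flat in the tray, one to a lane (hook_b in its own), both ends within 14 mm of the lane's middle, working end at the blue strip; the board hangs still from the peg through its hole, upright within 0.3 rad, off the counter; nothing held (all of step 1 and all of step 2 and contact force between the fingers and hook_b below 0.05 N and linear speed of hook_b below 0.03 m/s); the robot touches nothing.
It fails at once if the mixer, a bowl, the bottle, the whisk or the mug moved more than 40 mm (distance of any of mixer, bowl_big, bowl_small, bottle, whisk, mug from where it was at the start of the episode above 0.04 m).
It fails at once if an attachment or the board dropped or tossed (over 0.9 m/s, a fall of 40 mm, while not held) ((linear speed of beater_a above 0.9 m/s and contact force between the fingers and beater_a below 0.02 N) or (linear speed of beater_b above 0.9 m/s and contact force between the fingers and beater_b below 0.02 N) or (linear speed of hook_a above 0.9 m/s and contact force between the fingers and hook_a below 0.02 N) or (linear speed of board above 0.9 m/s and contact force between the fingers and board below 0.02 N)).
It also fails if it takes over 72 s, if anything falls off the work surface, if the arm or the gripper's body presses on something with over 40 N, if the wrist force passes 120 N, or if a joint passes its speed limit or range.

## Working session

There is one attempt and no reset: what is moved stays moved. The work goes in short steps, Python scripts to look and compute and a shell command to move; the robot and the scene stay as the last step left them, time stands still between calls to the robot, and variables do not carry over. Pictures are saved under pics/ and viewed, at most 10 in all, crops included, and the job is handed in when it is done.

```bash
mkdir -p pics; ls
python3 - <<'E'
from station import *
import cv2
for n in("top","side"):
    cv2.imwrite(f"pics/{n}0.png",snapshot(n)[:,:,::-1]); print(n,get_calibration(n))
s=sense();print(s)
E
```

```text
pics
top {'fx': 546.5680709077287, 'fy': 546.5680709077287, 'cx': 327.8240655413335, 'cy': 233.72673247753224, 'world_to_cam': array([[ 0.01980621, -0.99979366,  0.0045107 , -0.03452316],
       [-0.99360944, -0.02018473, -0.11105344,  0.5981887 ],
       [ 0.11112158, -0.00228233, -0.9938042 ,  1.30942699],
       [ 0.        ,  0.        ,  0.        ,  1.        ]])}
side {'fx': 534.8419939599579, 'fy': 534.8419939599579, 'cx': 328.24871036660664, 'cy': 236.42028574236465, 'world_to_cam': array([[-0.73763167, -0.67507954,  0.01292785,  0.40373834],
       [-0.46455713,  0.49352198, -0.73527051,  0.3820066 ],
       [ 0.4899859 , -0.54836454, -0.67765046,  1.17383485],
       [ 0.        ,  0.        ,  0.        ,  1.        ]])}
{'t': 0.1, 'q': array([-1.52250486e+00,  5.28397818e-01,  1.43377479e+00, -1.00861968e-05,
        1.18139163e+00, -1.78506424e-01]), 'qd': array([ 0.00117889, -0.00377983, -0.00261889, -0.00027478,  0.00038904,
       -0.00117227]), 'tau': array([ 6.36422158e-06, -4.43304384e+01, -1.78587055e+01, -1.63128616e-04,
        3.91778580e-03, -2.34244901e-06]), 'tcp_pos': array([ 0.14054529, -0.60867927,  0.40381581]), 'tool_rot': array([ 9.93576527e-01,  1.13157912e-01,  5.94834517e-05, -9.84008781e-04]), 'force': array([-0.045436  , -0.24095286, -1.15333559]), 'ft_torque': array([0.03896843, 0.03614002, 0.03459067]), 'gripper_force': 0.0, 'finger_gap': 0.999395270307097}
```

View pics/top0.png

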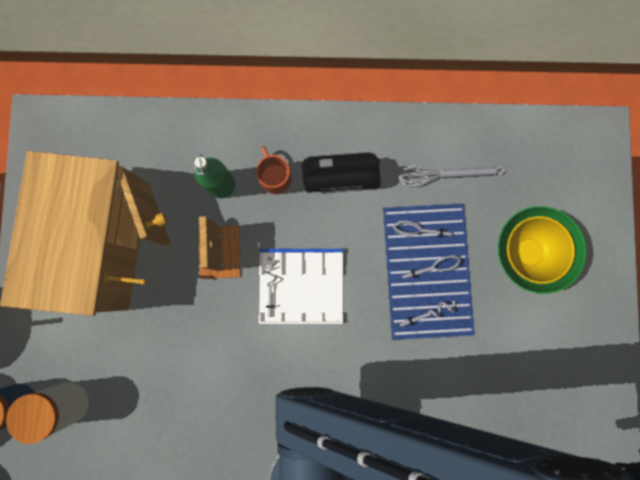

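View pics/side0.png

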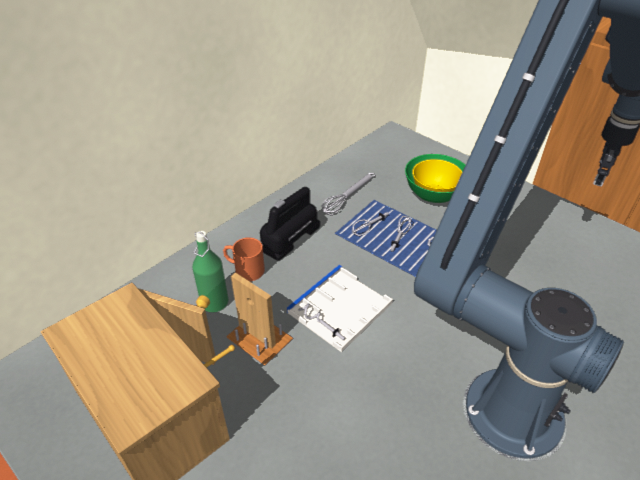

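Top view: the board and rack are at about (215,248), the tray centre at (302,286), and the mat at (430,270) carries three attachments. The peg runs from (108,278) to (143,282). I'll zoom in on these.

```bash
cat > h.py <<'E'
from station import *
import numpy as np,cv2
def px2w(n,u,v,z):
    c=get_calibration(n);M=c["world_to_cam"];R,t=M[:3,:3],M[:3,3]
    d=R.T@np.array([(u-c["cx"])/c["fx"],(v-c["cy"])/c["fy"],1]);o=-R.T@t
    return o+d*(z-o[2])/d[2]
def w2px(n,p):
    c=get_calibration(n);M=c["world_to_cam"];q=M[:3,:3]@np.array(p)+M[:3,3]
    return np.array([c["cx"]+c["fx"]*q[0]/q[2],c["cy"]+c["fy"]*q[1]/q[2]])
def crop(src,out,x0,y0,x1,y1,s):
    im=src if not isinstance(src,str) else cv2.imread(src)
    im=cv2.resize(im[y0:y1,x0:x1],None,fx=s,fy=s,interpolation=cv2.INTER_CUBIC)
    for x in range(-(-x0//20)*20,x1,20):
        cv2.putText(im,str(x),(int((x-x0)*s),10),0,.35,(0,0,255));cv2.line(im,(int((x-x0+.5)*s),12),(int((x-x0+.5)*s),18),(0,0,255))
    for y in range(-(-y0//20)*20,y1,20):
        cv2.putText(im,str(y),(0,int((y-y0+.5)*s)+4),0,.35,(0,0,255));cv2.line(im,(24,int((y-y0+.5)*s)),(30,int((y-y0+.5)*s)),(0,0,255))
    cv2.imwrite(out,im)
E
python3 - <<'E'
from h import *
crop("pics/top0.png","pics/c1.png",254,198,484,346,3.4)
crop("pics/top0.png","pics/c2.png",90,150,290,290,4)
E
```

```text
(no output)
```

View pics/c1.png

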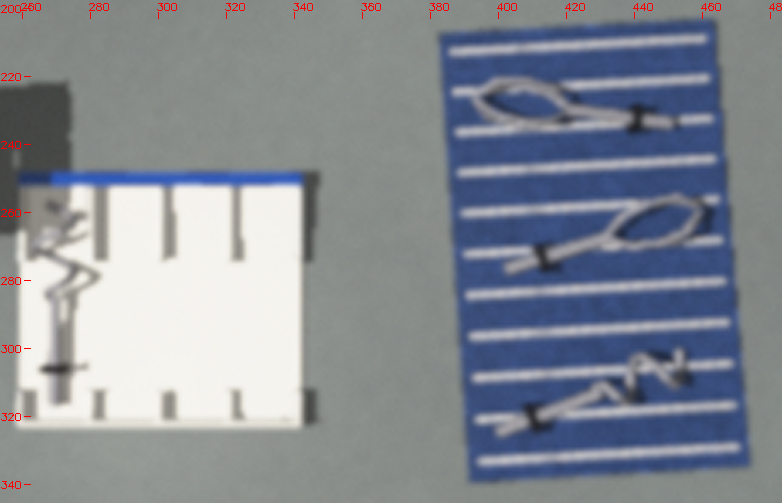

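View pics/c2.png

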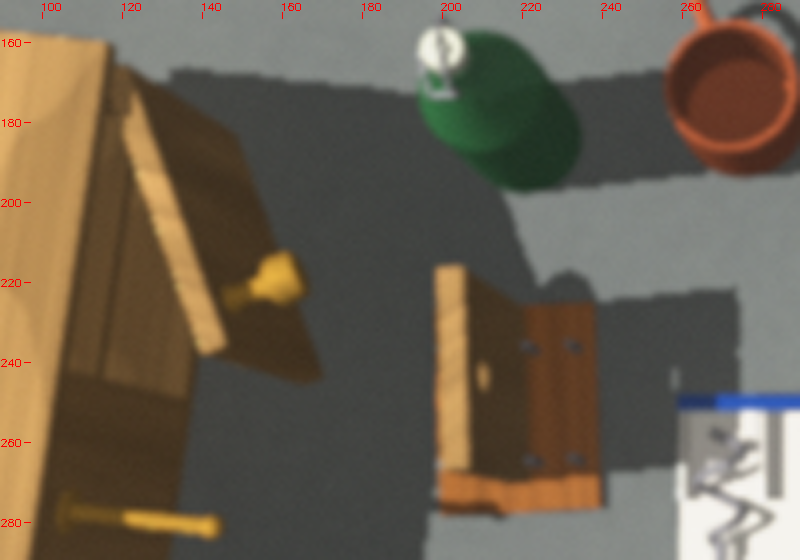

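Crop 1: tray corners are at about (259,248), (342,248) and (259,323). Beater 1 has its head at (392,226) and tail at (453,233). Beater 2 has its tail at (402,276) and head at (462,260). The hook has its tail at (400,324) and head at (456,305). Crop 2: the board's top edge runs from (202,216) to (203,267), and the peg from (105,277) to (142,281).

Run:
```python
from h import *
np.set_printoptions(precision=4,suppress=True)
A=lambda x,y:(x/3.4+253.5,y/3.4+197.5)
B=lambda x,y:(x/4+89.5,y/4+149.5)
def P(l,uv,z,n="top"): p=px2w(n,*uv,z);print(l,p);return p
t=[P("tray",A(*c),.018) for c in((18,173),(302,173),(302,428),(18,428))]
print("ctr",np.mean(t,0))
for n,h,c,s,tl in(("b1",(471,97),(638,119),(575,108),(679,123)),("b2",(711,214),(544,257),(610,236),(506,268)),("hook",(690,370),(538,416),(597,387),(498,432))):
    z=.017
    H,C,S,T=[P(n+k,A(*q),z) for k,q in zip(("head","coll","neck","tail"),(h,c,s,tl))]
    d=S-T;d2=H-T
    print("angle neck-tail",np.degrees(np.arctan2(d[1],d[0])),"head-tail",np.degrees(np.arctan2(d2[1],d2[0])),np.linalg.norm(d2))
for c in((435,265),(467,265),(437,470),(470,468)):P("board",B(*c),.186)
P("pegbase",B(62,512),.17);P("knob",B(212,526),.17)
P("cabtop",B(110,40),.22);P("cabtop2",(98,313),.22);P("cabtopnearB",(118,161),.22)
for c in((135,95),(210,355),(228,345)):P("door",B(*c),.22)
P("doorknob",B(290,270),.13)
# rack base
for c in((598,300),(602,478),(440,480)):P("rack",B(*c),.006)
# tool yaw
from scipy.spatial.transform import Rotation as R
s=sense();print(R.from_quat(s["tool_rot"]).as_matrix())
# board edges by gradient on hook tray
P("hb tail",A(62,405),.017);P("hb head",A(70,200),.017)
```

```text
tray [0.5605 0.1476 0.018 ]
tray [ 0.5647 -0.0592  0.018 ]
tray [ 0.3811 -0.0623  0.018 ]
tray [0.3771 0.1414 0.018 ]
ctr [0.4708 0.0419 0.018 ]
b1head [ 0.6231 -0.1822  0.017 ]
b1coll [ 0.6094 -0.3046  0.017 ]
b1neck [ 0.6166 -0.2584  0.017 ]
b1tail [ 0.6071 -0.3346  0.017 ]
angle neck-tail 82.8838970522921 head-tail 83.97905263413281 0.15333372503470388
b2head [ 0.5408 -0.3576  0.017 ]
b2coll [ 0.5071 -0.236   0.017 ]
b2neck [ 0.5233 -0.284   0.017 ]
b2tail [ 0.4986 -0.2084  0.017 ]
angle neck-tail -71.87846728764066 head-tail -74.199003816032 0.15504304525421045
hookhead [ 0.4278 -0.3416  0.017 ]
hookcoll [ 0.3929 -0.2319  0.017 ]
hookneck [ 0.4144 -0.2744  0.017 ]
hooktail [ 0.3809 -0.2032  0.017 ]
angle neck-tail -64.84776460635382 head-tail -71.27197803371538 0.14609963703297016
board [0.6154 0.2612 0.186 ]
board [0.6158 0.2438 0.186 ]
board [0.5038 0.255  0.186 ]
board [0.5052 0.2373 0.186 ]
pegbase [0.4775 0.4619 0.17  ]
knob [0.4716 0.3798 0.17  ]
cabtop [0.7287 0.4326 0.22  ]
cabtop2 [0.4027 0.4516 0.22  ]
cabtopnearB [0.7254 0.4302 0.22  ]
door [0.699  0.4174 0.22  ]
door [0.5603 0.3694 0.22  ]
door [0.5658 0.3602 0.22  ]
doorknob [0.6187 0.3571 0.13  ]
rack [0.6206 0.2008 0.006 ]
rack [0.5091 0.1941 0.006 ]
rack [0.5059 0.2947 0.006 ]
[[ 0.9744  0.2249 -0.0001]
 [ 0.2249 -0.9744  0.002 ]
 [ 0.0003 -0.0019 -1.    ]]
hb tail [0.394  0.1105 0.017 ]
hb head [0.5416 0.1093 0.017 ]
```

```bash
python3 -m jog '{"linear":[[39,27,-9],[39,27,-9],[39,27,-9],[39,27,-9],[39,27,-9],[39,27,-9],[39,27,-9],[39,27,-9],[40,28,-9],[40,28,-9],[40,28,-9],[40,28,-9]],"turn":[1,1,1,1,1,1,1,1,1,1,1,1]}' 0.5 40; python3 -m jog '{"linear":[[0,0,0],[0,0,0]],"turn":[1,1]}'
```

```text
t: 1.6
tcp_pos: [0.6137, -0.2798, 0.2959]
tool_rot: [0.803, 0.596, -0.0, -0.0]
force: [-0.7, -0.9, 0.2]
finger_gap: 0.497
gripper_force: 0.0
t: 1.85
tcp_pos: [0.6131, -0.2798, 0.2957]
tool_rot: [0.747, 0.664, -0.0, -0.001]
force: [-0.2, -0.1, 0.0]
finger_gap: 0.497
gripper_force: 0.0
```

```bash
python3 -m jog '{"linear":[[0,0,-40],[0,0,-35],[0,0,-25],[0,0,-15],[0,0,0]],"turn":[0,0,0,0,0]}' ; python3 -m jog '{"linear":[[0,0,0],[0,0,0],[0,0,0],[0,0,0],[0,0,0],[0,0,0],[0,0,5],[0,0,15]],"turn":[0,0,0,0,0,0,0,0]}' 0 40
python3 - <<'E'
from h import *
crop(snapshot("top")[:,:,::-1],"pics/c3.png",380,190,480,270,4)
crop(snapshot("side")[:,:,::-1],"pics/c3s.png",330,190,450,280,6)
E
```

```text
t: 2.48
tcp_pos: [0.6122, -0.2807, 0.1804]
tool_rot: [0.749, 0.663, -0.0, -0.001]
force: [-0.2, 0.4, -0.5]
finger_gap: 0.501
gripper_force: 0.0
t: 3.48
tcp_pos: [0.6119, -0.2805, 0.201]
tool_rot: [0.749, 0.663, -0.0, -0.002]
force: [0.4, 0.2, -0.7]
finger_gap: 0.085
gripper_force: 39.1
```

View pics/c3s.png

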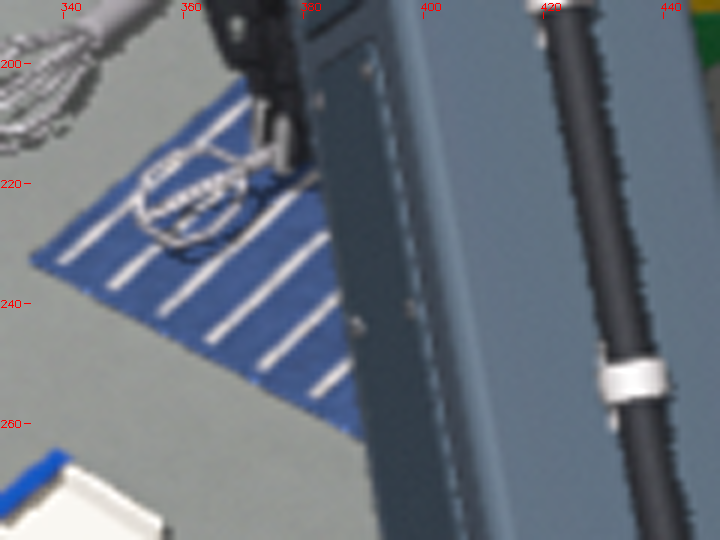

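Beater 1 is held: the head at (362,222) is clear of the mat and the fingers are at (375,215). Next I carry it to lane +25.

```bash
python3 -m jog '{"linear":[[0,0,25],[-5,10,30],[-15,33,10],[-16,34,0],[-16,34,0],[-16,34,0],[-16,34,0],[-16,34,0],[-16,34,0],[-16,34,0],[-16,33,0],[-16,33,0]],"turn":[0,-1,-1,-1,-1,-1,-1,-1,-1,-1,-1,-1]}' - 60; python3 -m jog '{"linear":[[-16,33,0],[0,0,0],[0,0,0],[0,0,0],[0,0,0],[0,0,0],[0,0,0]],"turn":[-1,-1,-1,-1,-1,-0.4,0]}'
python3 - <<'E'
from h import *
crop(snapshot("side")[:,:,::-1],"pics/c4.png",270,220,410,325,5)
E
```

```text
t: 5.08
tcp_pos: [0.4481, 0.067, 0.267]
tool_rot: [0.971, 0.24, 0.0, 0.0]
force: [0.4, -0.3, 0.0]
finger_gap: 0.071
gripper_force: 59.5
t: 5.95
tcp_pos: [0.4326, 0.099, 0.2668]
tool_rot: [1.0, 0.009, 0.0, 0.0]
force: [0.2, -0.3, -0.3]
finger_gap: 0.069
gripper_force: 59.6
```

View pics/c4.png

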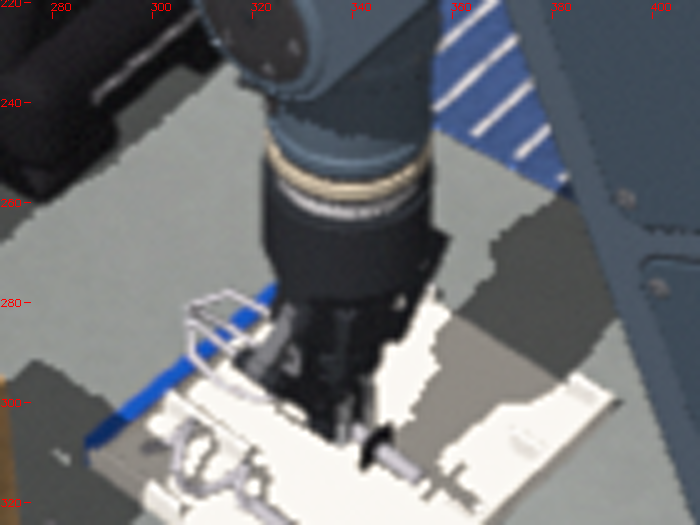

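The beater is held roughly level: collar at (344.5,309), stub end at about (356,316). I went one row too far and will correct that, after checking the position along the shaft.

```bash
python3 - <<'E'
from h import *
for dx in(-.026,-.053):print(w2px("side",[.4326+dx,.099,.2668-.155-.008]))
E
python3 -m jog '{"linear":[[8,-16,0],[8,-17,0],[0,0,-30],[0,0,-25],[0,0,-15],[0,0,-8],[0,0,-5],[0,0,-3],[0,0,0]],"turn":[0,0,0,0,0,0,0,0,0]}'
```

```text
[344.66809783 307.38865944]
[353.46757836 313.57988172]
t: 7.12
tcp_pos: [0.4487, 0.0656, 0.1829]
tool_rot: [1.0, 0.009, 0.001, 0.0]
force: [-2.1, -2.5, 17.8]
finger_gap: 0.073
gripper_force: 61.7
```

```bash
python3 -m jog '{"linear":[[0,0,0],[0,0,0],[0,0,0],[0,0,10],[0,0,30],[0,0,40],[0,0,20],[0,-50,0],[0,-50,0],[0,-50,0],[0,-50,0],[0,0,0]],"turn":[-1,-1,-1,0,-1,-1,-1,-1,-1,-1,-1,-1]}' 0.3 2>&1 | head -0; echo
```

```text
(no output)
```

I typed turns into the opening rows by mistake, so I need to look.

Run:
```python
from h import *
s=sense();print(s["t"],s["tcp_pos"],s["tool_rot"],s["finger_gap"],s["force"])
a=snapshot("top")[:,:,::-1];cv2.imwrite("pics/top5.png",a)
crop(a,"pics/c5.png",250,230,480,346,3.4)
```

```text
8.625 [ 0.44924854 -0.13777182  0.28188197] [ 8.89550046e-01 -4.56831265e-01  2.40912767e-03  3.26359593e-04] 0.29664640088103694 [-0.08604679  0.49565319  0.88940039]
```

View pics/c5.png

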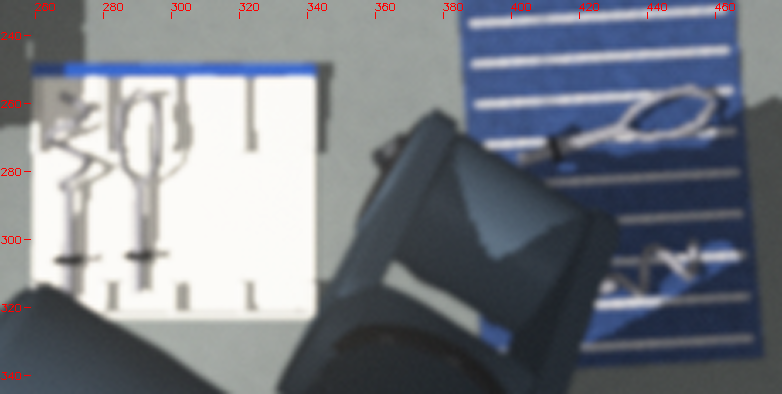

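Beater 1 lies straight in lane +25: head at (291,257), tail at (292,315). Next is beater 2.

```bash
python3 -m jog '{"linear":[[16,-31,0],[16,-31,0],[16,-31,0],[16,-31,0],[0,0,-40],[0,0,-35],[0,0,-15],[0,0,-10],[0,0,0],[0,0,0]],"turn":[-1,-1,-1,-0.8,0,0,0,0,0,0]}' 0.5 60; python3 -m jog '{"linear":[[0,0,0],[0,0,0],[0,0,0],[0,0,0],[0,0,0],[0,0,0],[0,0,5],[0,0,15],[0,0,30],[0,0,35]],"turn":[0,0,0,0,0,0,0,0,0,0]}' 0 60
```

```text
t: 9.93
tcp_pos: [0.513, -0.2581, 0.1817]
tool_rot: [0.804, -0.595, 0.001, 0.0]
force: [-0.3, -0.4, -0.0]
finger_gap: 0.5
gripper_force: 0.0
t: 11.18
tcp_pos: [0.5123, -0.2578, 0.2667]
tool_rot: [0.804, -0.595, -0.001, -0.0]
force: [0.5, -0.6, -0.7]
finger_gap: 0.073
gripper_force: 58.5
```

```bash
python3 -m jog '{"linear":[[-6,25,0],[-6,25,0],[-6,25,0],[-6,25,0],[-6,25,0],[-6,25,0],[-6,25,0],[-6,25,0],[-6,25,0],[-6,25,0],[-6,24,0],[0,0,0]],"turn":[1,1,1,1,1,1,1,1,1,1,1,1]}'; python3 -m jog '{"linear":[[0,0,0],[0,0,0],[0,0,0],[0,0,0],[0,0,0]],"turn":[1,1,0.9,0,0]}'
python3 - <<'E'
from h import *
crop(snapshot("side")[:,:,::-1],"pics/c6.png",280,230,410,325,6)
E
```

```text
t: 12.68
tcp_pos: [0.4456, 0.0176, 0.2663]
tool_rot: [0.994, -0.111, -0.0, -0.0]
force: [-0.2, -0.2, 0.2]
finger_gap: 0.077
gripper_force: 58.5
t: 13.3
tcp_pos: [0.4466, 0.016, 0.2661]
tool_rot: [1.0, 0.013, 0.0, 0.0]
force: [-0.7, -0.0, -0.3]
finger_gap: 0.073
gripper_force: 58.6
```

View pics/c6.png

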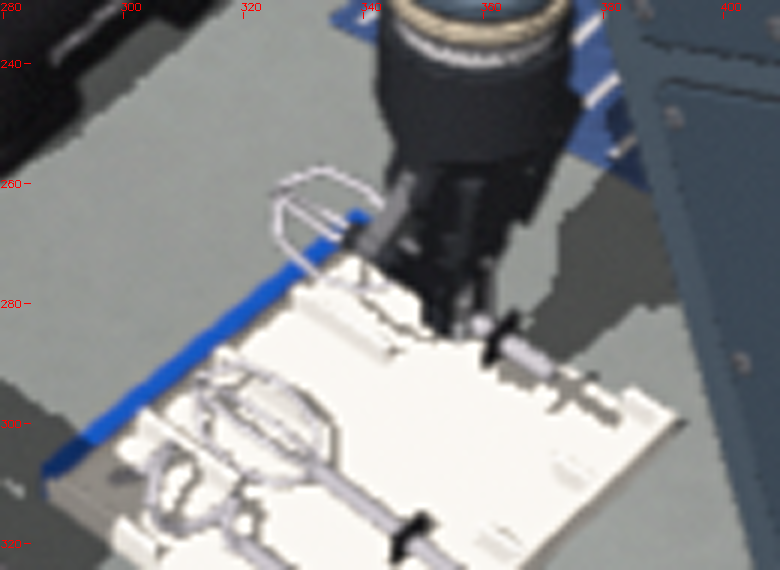

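Beater 2 is held level with its collar at (363,286). I'll check the offset and lower it.

```bash
python3 - <<'E'
from h import *
for dx in(-.020,-.026,-.032):print(dx,w2px("side",[.4466+dx,.016,.2661-.155-.008]))
E
python3 -m jog '{"linear":[[0,0,-30],[0,0,-25],[0,0,-15],[0,0,-8],[0,0,-4],[0,0,-2],[0,0,0]],"turn":[0,0,0,0,0,0,0]}'
```

```text
-0.02 [360.88991859 283.95586579]
-0.026 [362.7827122  285.20888928]
-0.032 [364.68407773 286.46758735]
t: 14.22
tcp_pos: [0.4467, 0.016, 0.182]
tool_rot: [1.0, 0.013, 0.0, 0.0]
force: [0.1, 0.6, -0.9]
finger_gap: 0.077
gripper_force: 58.6
```

```bash
python3 -m jog '{"linear":[[0,0,-1],[0,0,0],[0,0,0],[0,0,0],[0,0,10],[0,0,30],[0,0,40],[0,0,20]],"turn":[0,0,0,0,0,0,0,0]}' 0.3; python3 -m jog '{"linear":[[-4,-24,0],[-4,-24,0],[-4,-24,0],[-4,-24,0],[-4,-24,0],[-4,-24,0],[-4,-24,0],[-4,-24,0],[-4,-24,0],[-4,-24,0],[-4,-24,0],[-1,-4,0]],"turn":[-1,-1,-1,-1,-1,-1,-1,-1,-1,-1,-1,-1]}' 0.5;python3 -m jog '{"linear":[[0,0,0],[0,0,0],[0,0,0]],"turn":[-1,-0.8,0]}'
python3 - <<'E'
from h import *
a=snapshot("top")[:,:,::-1];cv2.imwrite("pics/top7.png",a)
crop(a,"pics/c7.png",250,230,480,346,3.4)
E
```

```text
t: 15.22
tcp_pos: [0.4466, 0.0161, 0.283]
tool_rot: [1.0, 0.013, 0.001, 0.0]
force: [1.1, -0.5, -0.7]
finger_gap: 0.295
gripper_force: 0.0
t: 16.73
tcp_pos: [0.4014, -0.2535, 0.2814]
tool_rot: [0.871, -0.491, 0.001, 0.0]
force: [-0.3, 1.4, -0.9]
finger_gap: 0.499
gripper_force: 0.0
t: 17.1
tcp_pos: [0.4014, -0.2518, 0.2812]
tool_rot: [0.832, -0.555, 0.0, 0.0]
force: [-0.1, -0.4, -0.5]
finger_gap: 0.502
gripper_force: 0.0
```

View pics/c7.png

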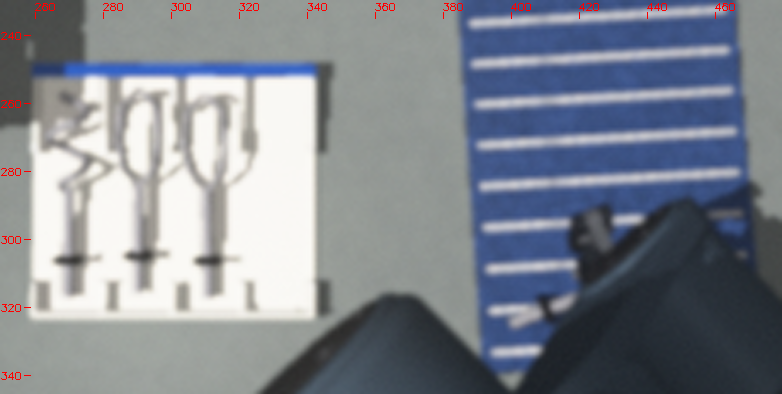

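Both beaters lie straight in their lanes, with shafts at columns 292 and 312. The hand is above the hook, so I'll pick it up.

```bash
python3 -m jog '{"linear":[[0,0,-40],[0,0,-35],[0,0,-15],[0,0,-10],[0,0,0]],"turn":[0,0,0,0,0]}' 0.5 60; python3 -m jog '{"linear":[[0,0,0],[0,0,0],[0,0,0],[0,0,0],[0,0,0],[0,0,0],[0,0,5],[0,0,15],[0,0,30],[0,0,35]],"turn":[0,0,0,0,0,0,0,0,0,0]}' 0 60
```

```text
t: 17.77
tcp_pos: [0.4017, -0.252, 0.1807]
tool_rot: [0.832, -0.556, -0.0, -0.0]
force: [-0.2, 0.7, 0.5]
finger_gap: 0.5
gripper_force: 0.0
t: 19.02
tcp_pos: [0.4013, -0.2517, 0.2669]
tool_rot: [0.831, -0.556, -0.001, -0.0]
force: [-0.3, -0.5, -1.1]
finger_gap: 0.073
gripper_force: 58.6
```

```bash
python3 -m jog '{"linear":[[5,22,0],[5,22,0],[5,22,0],[5,22,0],[5,22,0],[5,22,0],[5,22,0],[5,22,0],[5,22,0],[4,20,0],[0,0,0],[0,0,0]],"turn":[1,1,1,1,1,1,1,1,1,1,1,1]}'; python3 -m jog '{"linear":[[0,0,0],[0,0,0],[0,0,0],[0,0,0]],"turn":[1,0.8,0,0]}'
python3 - <<'E'
from h import *
p=sense()["tcp_pos"];print(p)
for dx in(-.020,-.026,-.032):print(dx,w2px("side",[p[0]+dx,p[1],p[2]-.155-.008]))
crop(snapshot("side")[:,:,::-1],"pics/c8.png",290,220,420,315,6)
E
```

```text
t: 20.52
tcp_pos: [0.4504, -0.0335, 0.2665]
tool_rot: [0.998, -0.064, 0.0, 0.0]
force: [0.9, 0.2, -0.7]
finger_gap: 0.072
gripper_force: 58.6
t: 21.02
tcp_pos: [0.4505, -0.0339, 0.2661]
tool_rot: [1.0, 0.013, 0.0, 0.0]
force: [-0.7, -0.3, -0.8]
finger_gap: 0.081
gripper_force: 58.6
[ 0.45048145 -0.0339279   0.2660979 ]
-0.02 [372.54334294 272.30664537]
-0.026 [374.42023003 273.50635413]
-0.032 [376.30542955 274.7113762 ]
```

View pics/c8.png

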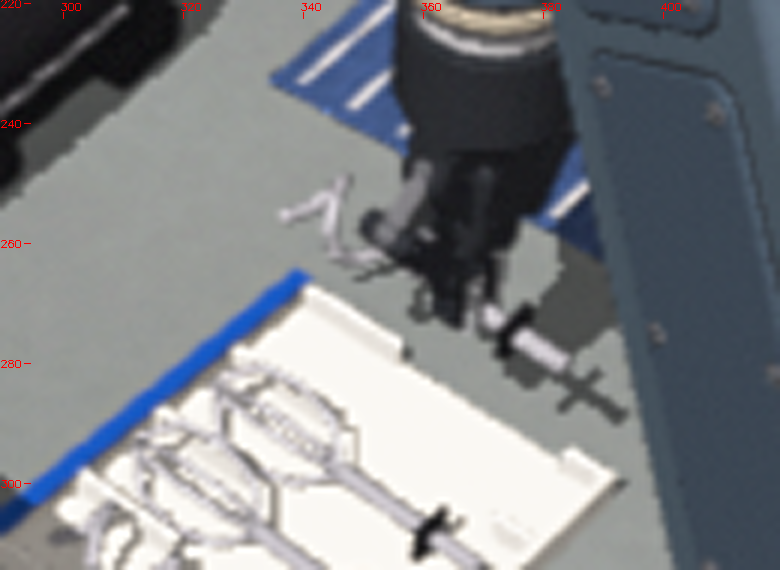

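The hook is held level, with its collar at (375,275) about 3 mm back. I'll shift it +3 mm in x and lower it.

```bash
python3 -m jog '{"linear":[[3,0,-30],[0,0,-25],[0,0,-15],[0,0,-8],[0,0,-4],[0,0,-2],[0,0,-1],[0,0,0]],"turn":[0,0,0,0,0,0,0,0]}'; python3 -m jog '{"linear":[[0,0,0],[0,0,0],[0,0,0],[0,0,0],[0,0,10],[0,0,30],[0,0,40],[0,0,60],[0,0,60]],"turn":[0,0,0,0,0,0,0,0,0]}' 0.3
```

```text
t: 22.08
tcp_pos: [0.4536, -0.034, 0.1816]
tool_rot: [1.0, 0.013, 0.001, 0.0]
force: [0.4, 1.3, 4.8]
finger_gap: 0.075
gripper_force: 59.2
t: 23.2
tcp_pos: [0.4529, -0.0338, 0.3829]
tool_rot: [1.0, 0.013, -0.0, -0.0]
force: [0.8, -0.9, -0.4]
finger_gap: 0.301
gripper_force: 0.0
```

The hook is released. My picture budget is used up, so from here I measure in code only: hook placement, board top and peg axis.

Run:
```python
from h import *
np.set_printoptions(precision=4,suppress=True)
a=cv2.imread("pics/top0.png").astype(int)
B,G,R=a[...,0],a[...,1],a[...,2]
print("row R at y=240, x=194..214",R[240,194:214],B[240,194:214])
print("col R at x=202 y=210..222",R[210:222,202],"y=262..276",R[262:277,202],B[262:277,202])
for x in range(104,146,3):
    w=np.clip((R-B)[268:292,x]-60,0,None);print(x,w.sum(),(w*np.arange(268,292)).sum()/max(w.sum(),1))
b=snapshot("top");g=b.astype(int).sum(2)//3
cv2.imwrite("pics/top9.png",b[:,:,::-1])
for r in(305,308,290,298,314):print(r,g[r,256:345])
```

```text
row R at y=240, x=194..214 [ 66  66  64  65  84 136 179 197 199 200 201 187 143  88  68  80  91  82
  71  66] [65 66 64 63 60 66 81 91 94 94 93 87 65 41 34 38 44 40 36 34]
col R at x=202 y=210..222 [ 63  63  64  64  64  83 138 187 208 208 208 207] y=262..276 [204 204 205 202 190 171 173 184 187 187 187 186 173 135 101] [95 94 96 96 89 71 58 57 58 57 57 57 54 44 36]
104 0 0.0
107 11 277.3636363636364
110 34 277.8529411764706
113 32 278.03125
116 30 278.43333333333334
119 32 278.84375
122 272 279.09191176470586
125 318 279.4433962264151
128 335 279.8358208955224
131 317 280.0788643533123
134 279 280.36917562724017
137 298 280.755033557047
140 334 281.1167664670659
143 246 281.2357723577236
305 [152 153 170 213 241 248 249 248 245 232 199 157 130 122 107  85  80  88
 114 153 194 206 195 206 236 247 248 248 247 237 196 134  93  82  84  85
  82  81  83  83  83  81  83  78  69  61  77 104  94  71  55  54  56  57
  56  57  56  56  55  55  57  56  55  56  61  71  84  94 100 100 100 102
 101 100 103 102 101 103 103 103 103 103 104 103 104 104 104 105 106]
308 [151 152 170 214 242 248 249 248 
[... 726 characters left out ...]
8 248 248 248 248 246 234 204 167 139 139 149
 155 190 235 247 248 248 248 248 248 248 248 248 248 246 237 216 186 144
 103  87  85  83  82  82  82  82  81  82  76  66  54  49  52  56  57  58
  58  59  59  58  59  60  63  74  87  99 102 105 106 107 107 108 108 108
 108 108 108 109 110 110 110 109 111 111 110 111 111 110 111 110 109]
314 [154 155 181 215 200 160 151 155 190 234 244 237 218 190 159 135 136 151
 189 235 247 248 249 249 243 214 166 156 183 215 204 152  99  82  80  82
  81  81  81  80  73  61  77 144 198 196 171 157 162 195 236 247 246 233
 205 171 142 136 144 169 207 222 211 186 155 115  77  58  52  51  51  58
  66  77  83  87  89  89  92  91  93  92  95  93  93  95  95  95  97]
```

```bash
python3 - <<'E'
from h import *
np.set_printoptions(precision=4,suppress=True)
a=cv2.imread("pics/top0.png").astype(int)
for x in(125,131,141):print(x,(a[272:290,x,2]),a[272:290,x,0])
print("row281 R",a[281,130:155,2])
c=px2w("top",202.6,241.35,.186);print("board",c)
e1=px2w("top",202.3,220,.186);e0=px2w("top",202.3,263,.186)
for r in(222,240,260):
  R=a[r,194:212,2];i=np.arange(194,212);L=np.interp(132,R[2:8],i[2:8]);Q=np.interp(-132,-R[9:15],i[9:15]);print(r,L,Q,px2w("top",(L+Q)/2,r,.186))
k=px2w("top",143,281.4,.17);b=px2w("top",122,279.1,.17);print(k,b,np.degrees(np.arctan2(k[0]-b[0],k[1]-b[1])))
E
python3 -m jog '{"linear":[[9,23.5,3],[9,23.5,3],[9,23.5,3],[9,23.5,3],[9,23.5,3],[9,23.5,3],[9,23.5,0],[9,23.5,0],[9,23.5,0],[9,23.5,0],[9,23.5,0],[9,23.5,0]],"turn":[0.2,0.2,0,0,0,0,0,0,0,0,0,0]}' 0.6; python3 -m jog '{"linear":[[0,0,0],[0,0,0]],"turn":[0,0]}'
python3 - <<'E'
from h import *
b=snapshot("top");g=b.astype(int).sum(2)//3
cv2.imwrite("pics/top10.png",b[:,:,::-1])
for r in(262,292,300,306,314,317):print(r,g[r,280:345])
E
```

```text
125 [ 71  70  72  71  74 112 172 209 206 166 111  76  68  70  71  74  72  72] [35 33 35 35 34 38 50 60 60 50 40 35 33 34 35 36 37 36]
131 [ 69  71  72  72  69  88 136 187 212 200 146  88  70  70  69  70  69  70] [32 34 35 36 33 34 45 53 61 59 46 35 36 36 36 37 39 41]
141 [ 67  65  66  65  66  68  98 155 201 223 216 184 126  81  68  66  67  66] [64 63 63 64 64 61 59 58 61 65 64 62 60 62 65 65 66 64]
row281 R [196 200 201 203 204 208 210 211 212 215 220 223 207 175 134  95  73  67
  65  65  64  66  65  66  64]
board [0.5595 0.2492 0.186 ]
222 198.38333333333333 205.6326530612245 [0.6018 0.2524 0.186 ]
240 198.92307692307693 206.2 [0.5625 0.2494 0.186 ]
260 198.93617021276594 206.78846153846155 [0.5191 0.2468 0.186 ]
[0.4707 0.3787 0.17  ] [0.4748 0.4247 0.17  ] -174.9283283888937
t: 24.75
tcp_pos: [0.5613, 0.2487, 0.3991]
tool_rot: [1.0, 0.031, -0.0, 0.0]
force: [0.2, 0.4, -0.4]
finger_gap: 0.599
gripper_force: 0.0
t: 25.0
tcp_pos: [0.5609, 0.2476, 0.3987]
tool_rot: [1.0, 0.031, -0.001, 0.0]
force: [-0.1, -0.3, 0.4]
finger_gap: 0.6
gripper_force: 0.0
262 [227 204 164 159 172 161 142 15
[... 878 characters left out ...]
246 226 163 109  86  80  73  62  64  90 137
 181 201 207 208 222 240 247 249 249 248 242 226 201 177 155 131 107 105
 126 177 233 246 248 248 248 243 211 161 153]
314 [244 216 169 158 190 234 247 247 239 225 194 163 163 173 196 236 247 249
 249 249 245 224 180 162 163 197 237 247 246 234 208 174 148 144 156 192
 236 248 249 249 249 238 203 170 192 235 248 249 246 236 219 190 165 173
 191 216 239 248 248 248 247 242 204 129  87]
317 [244 213 167 158 192 236 248 249 248 247 246 246 247 248 248 249 249 249
 249 249 245 221 171 155 159 192 236 248 247 239 230 218 216 228 237 241
 246 248 249 249 249 240 204 170 192 236 248 249 248 248 248 248 248 248
 248 249 248 249 249 248 246 241 203 127  86]
```

The hook's shaft is at column 332.5, centred in lane -75 and straight. Board centre is (0.5595, 0.249) at about 3.6°. The peg knob is at (0.471, 0.381) and its axis is about 4.3° off y. Next I grip the board.

```bash
python3 -m jog '{"linear":[[-1,1,-30],[0,0,-25],[0,0,-15],[0,0,0]],"turn":[0,0,0,0]}' 0.6 60; python3 -m jog '{"linear":[[0,0,0],[0,0,0],[0,0,0],[0,0,0],[0,0,0],[0,0,0]],"turn":[0,0,0,0,0,0]}' 0 60; python3 -m jog '{"linear":[[0,0,5],[0,0,15],[0,0,20],[0,0,15],[0,0,5],[0,0,0]],"turn":[0,0,0,0,0,0]}'
```

```text
t: 25.55
tcp_pos: [0.5602, 0.2484, 0.3278]
tool_rot: [1.0, 0.03, -0.001, 0.0]
force: [-0.9, -0.4, -0.2]
finger_gap: 0.604
gripper_force: 0.0
t: 26.3
tcp_pos: [0.5611, 0.2491, 0.3299]
tool_rot: [1.0, 0.031, 0.001, -0.0]
force: [-0.5, 0.4, 5.8]
finger_gap: 0.151
gripper_force: 59.7
t: 27.05
tcp_pos: [0.5604, 0.249, 0.389]
tool_rot: [1.0, 0.03, 0.0, -0.0]
force: [0.5, 0.6, -2.0]
finger_gap: 0.155
gripper_force: 58.8
```

```bash
python3 -m jog '{"linear":[[-15,0,0],[-20,5,0],[-20,15,0],[-20,20,0],[-17,20,0],[0,16,0],[0,10,0],[0,0,0],[0,0,0]],"turn":[-0.3,-0.3,-0.3,-0.3,-0.4,0,0,0,0]}'; python3 -m jog '{"linear":[[0,0,-10],[0,0,-10],[0,0,-8],[0,0,0],[0,0,0]],"turn":[0,0,0,0,0]}'
python3 - <<'E'
from h import *
np.set_printoptions(precision=4,suppress=True)
a=snapshot("top")[:,:,::-1];cv2.imwrite("pics/top11.png",a)
s=snapshot("side")[:,:,::-1];cv2.imwrite("pics/side11.png",s)
p=sense()["tcp_pos"];print(p)
eye=np.array([p[0],p[1],p[2]-.191])
print("eye side",w2px("side",eye),"back face",w2px("side",eye+[0,.007,0]),"knob",w2px("side",[.471,.381,.17]),"pegbase",w2px("side",[.4775,.462,.17]))
u,v=map(int,w2px("side",eye+[0,.007,0]))
print(s[v-9:v+10,u-9:u+10].astype(int).sum(2)//3)
y=(s[...,2].astype(int)-s[...,0])
u,v=map(int,w2px("side",[.471,.381,.17]))
print(y[v-9:v+10,u-9:u+10])
E
```

```text
t: 28.18
tcp_pos: [0.469, 0.3346, 0.3885]
tool_rot: [0.999, -0.04, -0.0, 0.0]
force: [0.5, 0.3, -2.3]
finger_gap: 0.153
gripper_force: 58.7
t: 28.8
tcp_pos: [0.4687, 0.3351, 0.3607]
tool_rot: [0.999, -0.039, 0.0, -0.0]
force: [-0.3, -0.5, -0.5]
finger_gap: 0.157
gripper_force: 58.8
[0.4687 0.3351 0.3611]
eye side [247.8464 335.5001] back face [245.2697 337.5244] knob [229.8955 348.407 ] pegbase [195.3847 371.8688]
[[ 54  40  36  35  33  31  35  53 109 149 113  99 145 189 197 200 199 199
  197]
 [ 51  59  46  37  33  34  34  52 109 152 124 113 141 182 196 200 199 197
  197]
 [ 96 117  67  47  36  34  32  52 108 155 131 120 122 167 187 199 198 196
  195]
 [159 147  89  54  46  37  31  48 109 166 132 120 116 159 173 186 196 197
  195]
 [164 155 126  77  55  43  33  44 114 176 133 117 113 157 167 174 185 194
  196]
 [162 160 155 130  81  50  42  52 111 174 135 117 111 156 166 170 172 181
  193]
 [162 161 163 162 130  73  39  42  94 154 142 118 109 151 165 169 168 170
  179]
 [163 160 162 170 162 129  66  47  99 158 153 120 101 139 163 169 168 167
  169]
 [165 161 162 169 171 162 126  95 
[... 1697 characters left out ...]
 162 160 159 157 159 163 134  53  47 106 108
  107]
 [ -3  -4   5  43 122 162 163 161 161 160 157 156 142  86  17  31  88 106
  107]
 [  1  23  67 133 162 163 160 161 158 135  91  52  35   7  -3  22  73 105
  107]
 [ 44 123 162 163 160 161 161 152 109  40   3  -4  -3  -4  -1  20  70 108
  107]
 [133 162 162 160 161 157 135  85  29  -3  -5  -3  -1  -1   0   7  52 104
  110]
 [162 161 161 161 153 112  41   3  -3  -2  -1   0   0   0   1  -2  22  81
  107]
 [161 161 159 135  84  30  -1  -4  -1  -1   0   1   0   0  -1  -2  18  75
  105]
 [161 153 110  40   5  -3  -2  -3  -1   0   0   0   0  -1   0   0  12  51
   81]
 [133  85  30  -2  -4  -3   0   1   0   0   0  -1  -1   0   0  -1   6  38
   62]]
```

Run:
```python
from h import *
np.set_printoptions(precision=4,suppress=True)
s=cv2.imread("pics/side11.png").astype(int)
p=sense()["tcp_pos"];eye=np.array([p[0],p[1],p[2]-.191])
th=np.radians(-4.3)
def W(bw,bt,bz): # along width(+x), thickness(+y), z from lower edge
    return [eye[0]+bw*np.cos(th)-bt*np.sin(th),eye[1]+bw*np.sin(th)+bt*np.cos(th),eye[2]-.132+bz]
for n,(w,t) in {"+x+y":(.055,.007),"+x-y":(.055,-.007),"-x+y":(-.055,.007),"-x-y":(-.055,-.007)}.items():
    print(n,[w2px("side",W(w,t,z)).round(1) for z in(0,.06,.12,.18)])
y=s[...,2]-s[...,0]
for r in range(325,400,6):
    print(r,"".join("#" if q>60 else "+" if q>30 else "." for q in y[r,205:295]))
c=W(0,.007,.0);print(w2px("side",c))
u=int(w2px("side",W(0,0,0.132))[0])
for cc in(250,258,266,274): print(cc,y[345:420:3,cc])
```

```text
+x+y [array([235.9, 358.1]), array([233.1, 342.2]), array([230.1, 325.3]), array([226.8, 307.1])]
+x-y [array([240.9, 354.6]), array([238.3, 338.7]), array([235.4, 321.7]), array([232.4, 303.5])]
-x+y [array([266. , 389.5]), array([264.1, 374. ]), array([262.1, 357.3]), array([259.9, 339.4])]
-x-y [array([271. , 385.6]), array([269.3, 370.1]), array([267.5, 353.4]), array([265.6, 335.4])]
325 ++++......................................++######+.+#################....................
331 ##+++.....................+######+.........########################..#####+..++...........
337 ###+++................#############################################...#################...
343 ###+++++.....................+####################################################+.......
349 #####++++...........#########++#############################################+.............
355 #######++++#########............######################################+...................
361 +##########+......................++############################+.........................
367 ##.....................................
[... 224 characters left out ...]
.................
385 ##############+..........................................++++######+......................
391 ########+#+++.............................................................................
397 +###+#+++++###+...........................................................................
[250.5891 373.3981]
250 [104 104 104 103 100 104 105 108  63  44  -1   0   1   0  -2   1   0   1
  -2   0  -2  -2  -2  -2   1]
258 [105 106 106 107 106 107 108 109 109 111 109  64  29  -1   0  -2   1   1
   0   0  -1  -1   1  -2   0]
266 [66 68 65 65 64 65 65 67 66 68 67 76 88 89 67 15 -1  0  2  0  0 -1 -1  1
 -1]
274 [75 75 70 78  4 -1 -1 -1 -1 -2 -1  0 -1 -2  0 -1  1  0  2  2  0 -2 -1  1
  0]
```

```bash
python3 -m jog '{"linear":[[1,10,0],[1,10,0],[0.5,6,0],[0.4,5,0],[0.4,5,0],[0.4,5,0],[0.4,5,0],[0,0,0]],"turn":[0,0,0,0,0,0,0,0]}'
```

```text
t: 29.9
tcp_pos: [0.4727, 0.3814, 0.3607]
tool_rot: [0.999, -0.039, 0.0, -0.0]
force: [-0.1, -0.6, -1.6]
finger_gap: 0.152
gripper_force: 58.8
```

No contact with the knob inside the hole. I'll continue along the peg.

```bash
python3 -m jog '{"linear":[[0.4,6,0],[0.4,6,0],[0.4,7,0],[0.5,7,0],[0.5,6,0],[0,0,0]],"turn":[0,0,0,0,0,0]}'; python3 -m jog '{"linear":[[0,0,-2],[0,0,-2],[0,0,-1],[0,0,-1],[0,0,0]],"turn":[0,0,0,0,0]}'
```

```text
t: 30.65
tcp_pos: [0.4748, 0.4136, 0.3607]
tool_rot: [0.999, -0.039, 0.0, -0.0]
force: [0.5, 0.4, -1.1]
finger_gap: 0.153
gripper_force: 58.8
t: 31.28
tcp_pos: [0.4748, 0.4128, 0.3554]
tool_rot: [0.999, -0.039, 0.0, 0.0]
force: [-1.1, -2.1, 4.1]
finger_gap: 0.155
gripper_force: 59.5
```

```bash
python3 -m jog '{"linear":[[0,0,0],[0,0,0],[0,0,0],[0,0,0],[0,0,0]],"turn":[0,0,0,0,0]}' 0.4; python3 -m jog '{"linear":[[0,0,5],[0,0,15],[0,0,30],[0,0,40],[0,-20,30],[0,-40,10],[0,-50,0],[0,-50,0],[0,-50,0],[0,0,0]],"turn":[0,0,0,0,0,0,0,0,0,0]}'
python3 - <<'E'
from h import *
np.set_printoptions(precision=4,suppress=True)
a=snapshot("side")[:,:,::-1];cv2.imwrite("pics/side12.png",a);s=a.astype(int)
y=s[...,2]-s[...,0]
eye=np.array([.4738,.4128,.1635]);th=np.radians(-4.3)
W=lambda bw,bt,bz:[eye[0]+bw*np.cos(th)-bt*np.sin(th),eye[1]+bw*np.sin(th)+bt*np.cos(th),eye[2]-.132+bz]
for n,(w,t) in {"+x+y":(.055,.007),"-x+y":(-.055,.007),"-x-y":(-.055,-.007)}.items():
    print(n,[w2px("side",W(w,t,z)).round(1) for z in(0,.06,.12,.18)])
for r in range(320,440,6):
    print(r,"".join("#" if q>85 else "+" if q>40 else "." for q in y[r,165:265]))
t=snapshot("top")[:,:,::-1];cv2.imwrite("pics/top12.png",t);t=t.astype(int);y=t[...,2]-t[...,0]
print("top exp",w2px("top",W(.055,0,.18)),w2px("top",W(-.055,0,.18)))
for r in range(240,320,4): print(r,"".join("#" if q>85 else "+" if q>40 else "." for q in y[r,90:170]))
E
```

```text
t: 31.9
tcp_pos: [0.4749, 0.4131, 0.3546]
tool_rot: [0.999, -0.039, -0.0, 0.0]
force: [-0.1, 0.5, 0.5]
finger_gap: 0.4
gripper_force: 0.0
t: 33.15
tcp_pos: [0.4748, 0.2004, 0.4861]
tool_rot: [0.999, -0.042, 0.001, 0.0]
force: [-0.1, 0.3, 0.6]
finger_gap: 0.394
gripper_force: 0.0
+x+y [array([207.7, 380.2]), array([203.8, 364.6]), array([199.6, 348. ]), array([195., 330.])]
-x+y [array([237.3, 413.7]), array([234.3, 398.6]), array([231. , 382.4]), array([227.5, 364.8])]
-x-y [array([242.7, 409.6]), array([239.9, 394.4]), array([236.8, 378.1]), array([233.6, 360.5])]
320 +++++++++++++++++#####################++++......................................++####..#####+..####
326 #####++++++++++++++++++++++#############+++..............................+++++...++++++..+##########
332 ###########++++++++++++++++++++############++.....................++++...++++++...++################
338 ################+++++++++++++++++###############+..............++++++++...++++#####################.
344 #####################++++++++++++++##################+.................++###############++++..+++##+
350
[... 2619 characters left out ...]
....................
288 #######++.......................................................................
292 #######+........................................................................
296 ######++........................................................................
300 #####++.........................................................................
304 #####+................++........................................................
308 ####++..........................................................................
312 ###++...........................................................................
316 ................................................................................
```

The board's edges match the hanging pose, with the lower corner at about (242,411). I'll let it settle, check it is still, and sign off.

```bash
python3 -m jog '{"linear":[[0,-40,0],[0,-50,0],[0,-60,0],[0,-60,0],[0,-60,0],[0,-60,0],[0,0,0],[0,0,0],[0,0,0],[0,0,0],[0,0,0],[0,0,0]],"turn":[0,0,0,0,0,0,0,0,0,0,0,0]}'
python3 - <<'E'
from h import *
a=snapshot("side").astype(int)
for i in range(4): b=snapshot("side").astype(int)
o=cv2.imread("pics/side12.png")[:,:,::-1].astype(int)
r=np.s_[340:420,195:250]
print("still",abs(a[r]-b[r]).max(),"vs release",abs(o[r]-b[r]).max(),abs(o[r]-b[r]).mean())
g=snapshot("top").astype(int).sum(2)//3
t=cv2.imread("pics/top10.png").astype(int).sum(2)//3
print("tray diff rows",[int(abs(g[q,262:340]-t[q,262:340]).max()) for q in range(252,322,6)])
E
```

```text
t: 34.75
tcp_pos: [0.4749, -0.1265, 0.4848]
tool_rot: [0.999, -0.039, 0.0, 0.0]
force: [0.1, -0.5, 0.3]
finger_gap: 0.401
gripper_force: 0.0
still 6 vs release 14 6.1025
tray diff rows [65, 97, 79, 11, 9, 9, 10, 10, 10, 10, 84, 166]
```

```bash
python3 -c "
from station import *
print(sign_off())"
```

```text
the job is handed in; nothing more can be done
None
```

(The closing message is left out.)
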